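# Set the depth stop of the portioning stand to the mould

## Task

Set the portioning stand for the copper mould that stands under its depth rod: push the rod gently down until its foot rests on the mould's lid, and only then swing the clamp lever clockwise (seen from above) fully over to lock it. Leave all three moulds where they are, and let go of everything.

Things in the scene. Friction and masses are not known exactly. Their poses are not given: they have to be found in the camera images.
- stand: Bench stand fixed to the counter. Its origin is on the counter surface exactly under the vertical depth rod; z up. A grey foot and a steel column (34 mm across) stand 150 mm to its +y side; from the column a grey head (50 mm wide along x, underside 130 mm and top 160 mm above the counter) reaches along -y to 22 mm past the rod.
- rod (a joint): Depth rod's travel in m: 0 fully up (underside of foot 110 mm above the counter), grows downwards, 0.085 lowest. The rod stays where it is left; about 4 N pushes it slowly down, about 9 N pulls it up. Starts well above the mould.
- rod_knob_top (a point): Centre of the flat top of the rod's black knob (upright cylinder 32 mm across, 30 mm high). 170 mm above the foot's underside, moves with the rod.
- rod_foot (a point): Centre of the flat underside of the rod's foot, a steel disc 30 mm across.
- clamp (a joint): Angle of the clamp lever in rad: 0 open, lever points along the stand's -x; grows clockwise seen from above to 1.5 (stop, locked), where it points nearly along the stand's +y, over the column. Stays where it is left; about 2 to 3 N at its pin turns it.
- clamp_hub (a point): On the lever's vertical axis, on top of the head (161 mm above the counter), 80 mm to the stand's +y side of the rod. The lever is a flat bar, its top 22 mm above this point.
- clamp_pin_top (a point): Centre of the top of the lever's upright round black hand pin, 16 mm across, 70 mm from the lever's axis. It stands 43 mm clear above the lever's bar; its top is 226 mm above the counter.
- mould_low: Closed round copper cake mould, loose, 30 mm high, flat lid 82 mm across, rim flange 100 mm across at half height, about 0.6 kg. Origin at the centre of its underside. One of the three moulds, whichever it is, stands under the rod; the other two wait beside it.
- mould_mid: Closed round copper cake mould, loose, 45 mm high, flat lid 82 mm across, rim flange 100 mm across at half height, about 0.7 kg. Origin at the centre of its underside. One of the three moulds, whichever it is, stands under the rod; the other two wait beside it.
- mould_tall: Closed round copper cake mould, loose, 60 mm high, flat lid 82 mm across, rim flange 100 mm across at half height, about 0.8 kg. Origin at the centre of its underside. One of the three moulds, whichever it is, stands under the rod; the other two wait beside it.
- mould_low_top (a point): Centre of the flat lid of mould_low; z up.
- mould_mid_top (a point): Centre of the flat lid of mould_mid; z up.
- mould_tall_top (a point): Centre of the flat lid of mould_tall; z up.
There are look-alikes about, which are no part of the job. What is shaped like the mould_tall but green or turquoise is not meant.

How it is judged (in metres and radians):
On the way, in this order (a step that is already met when the one before it is completed fails the run):
1. the rod's foot rests on the lid of the mould under it, the clamp still open (((horizontal distance between rod_foot and mould_low_top below 0.025 m and z of rod_foot in the frame of mould_low_top between -0.004 and 0.0015 m) or (horizontal distance between rod_foot and mould_mid_top below 0.025 m and z of rod_foot in the frame of mould_mid_top between -0.004 and 0.0015 m) or (horizontal distance between rod_foot and mould_tall_top below 0.025 m and z of rod_foot in the frame of mould_tall_top between -0.004 and 0.0015 m)) and value of joint clamp below 0.6 rad), for 0.2 s.
2. the clamp lever is swung over, the foot still on the lid (((horizontal distance between rod_foot and mould_low_top below 0.025 m and z of rod_foot in the frame of mould_low_top between -0.004 and 0.0015 m) or (horizontal distance between rod_foot and mould_mid_top below 0.025 m and z of rod_foot in the frame of mould_mid_top between -0.004 and 0.0015 m) or (horizontal distance between rod_foot and mould_tall_top below 0.025 m and z of rod_foot in the frame of mould_tall_top between -0.004 and 0.0015 m)) and value of joint clamp above 1.35 rad), for 0.2 s.
At the end, for the whole second after the job is handed in: The rod's foot rests on the lid of the mould under it (gap under 1.5 mm, within 25 mm of the lid's centre), the clamp lever stands within 0.15 rad of its locked stop, and the three moulds stand flat and still (all of step 2 and angle between each of mould_low, mould_mid, mould_tall's own z axis and vertical below 0.05 rad and linear speed of each of mould_low, mould_mid, mould_tall below 0.01 m/s); the robot touches nothing.
It fails at once if the clamp is closed (past 0.7 rad) while the foot is not on a mould (3 mm or more above the lid) (value of joint clamp above 0.7 rad and not ((horizontal distance between rod_foot and mould_low_top below 0.04 m and z of rod_foot in the frame of mould_low_top between -0.004 and 0.003 m) or (horizontal distance between rod_foot and mould_mid_top below 0.04 m and z of rod_foot in the frame of mould_mid_top between -0.004 and 0.003 m) or (horizontal distance between rod_foot and mould_tall_top below 0.04 m and z of rod_foot in the frame of mould_tall_top between -0.004 and 0.003 m))).
It fails at once if the rod or stand presses a mould with more than 40 N (contact force between stand and mould_low above 40 N or contact force between stand and mould_mid above 40 N or contact force between stand and mould_tall above 40 N).
It fails at once if a mould is shifted by more than 15 mm (distance of any of mould_low, mould_mid, mould_tall from where it was at the start of the episode above 0.015 m).
It also fails if it takes over 48 s, if anything falls off the work surface, if the arm or the gripper's body presses on something with over 40 N, if the wrist force passes 120 N, or if a joint passes its speed limit or range.

## Robot

A 6-joint arm with a two-finger parallel gripper is mounted at the origin on the work surface. World frame = base frame: x ahead of the robot, y to its left, z up, the work surface at z = 0. Lengths are in mm, angles in rad, forces in N, time in s.
With the tool pointing down it reaches from about 350 to 725 mm from the base axis. Payload 6 kg.
Tool frame: the origin (TCP) lies between the finger pads; the fingertips stand 14 mm ahead of it and the grasp point (between the pads) lies 5 mm behind it; z points along the fingers, x is the direction in which the jaws open and shut, and the axes are right-handed (so a half turn about z gives the same grasp; the last joint's range is limited). The gripper opens to 85 mm and grips with 20 to 120 N. Pads are 22 mm wide; open, the fingers measure 114 mm over their backs; the gripper's body (76 mm by 85 mm) begins 54 mm behind the grasp point. The pads swing forward as they close: fully open they stand 13 mm farther back than shut.
Start: joints at [-0.94, 0.04, 0.085, 0, -1.615, -0.334], TCP at [175.487, -573.742, 245.261] pointing down, gripper open.
Joint ranges: [-2.56, 2.56], [-1.29, 2.01], [-1.08, 1.49], [-3.29, 1.98], [-2.81, -0.18], [-2.99, 2.99]. Speed limits (rad/s): [2.57, 2.57, 3.01, 3.14, 3.14, 3.14].

## Interface

Orientations are given as a rotation vector (axis times angle).
In Python, from rig import robot, optics, nets gives the robot as it stands. The module is installed in compiled form; this text tells all that it offers.
- The arm moves only by the shell command python3 -m handwheel 'ROWS' [FORCE]. ROWS is JSON, a list of rows, each an object of numbers: "grip": the closure, from 0 (fully open) to 1 (shut); "tx", "ty", "tz": the shift along the tool's x, y, z in m; "rx", "ry", "rz": the turn, a rotation vector about the tool's x, y, z in rad. A call has 1 to 12 rows; each row is the pose to reach, as a shift and turn from the pose commanded when the call began, along the tool's axes at that moment; what a row does not reach only later rows make up. A row lasts 1/10 s, in which the tool goes at most 50 mm and 8.59 degrees, less where a joint would pass 70% of its speed; a pose out of reach is approached as far as the arm can. A call with a gripper value outside its range is refused whole. The fingers move at their own pace and stop on an object; FORCE is the grip in N (left out, the last holds). Time passes only in rows, so rows that repeat a pose let the fingers close. It gives the time, the measured TCP pose, the force and the opening at its end, in the units of the state.
- robot.observe(): the state, without advancing time (a new reading comes with each control period).
- optics.snapshot(name): name is "scene" or "top" or "wrist"; returns a dict with "image" (420x560x3 uint8, red, green, blue), "depth" (420x560 float32, mm along the optical axis (not along the pixel's ray), 0 where there is no reading), "K" (3x3 intrinsics, pixels), "k1" (the pictures are not rectified: a ray, as slopes to the right and down, at radius r is drawn at 1 + k1 r^2 times it, then the intrinsics apply), "camera_from_world" (4x4, takes a point from world to camera coordinates). Camera axes: x right, y up, looking along -z (the intrinsics and any distortion apply to the point x, -y, -z); pixel columns grow to the right and rows downward; lengths in mm; the calibration is good to about 2 mm. A picture is of the moment at which its call begins.
- robot.finish_job(): hands the job in, once; it reports no verdict.
Trained networks look in a picture, given as the dict that the camera call returned (one of the last four; its "shot" number tells which), for a name from the list of things; names that differ only in an ending like _2 or _b are one class to them, and where a whole thing is asked for, a point or a joint stands for the part that bears it (a point fixed in the world has none). Each returns a list of dicts, best first, with "score" (0 to 1); they miss things now and then, are a little off and sometimes report something else, mostly with a low value. They report only what shows in the picture. A call takes as long as a camera call. They do not tell look-alikes from the thing itself.
- nets.find_in(picture, name): "bbox" ([left, top, right, bottom] in pixels, round what is visible of it).
- nets.place_of(picture, name): "xy" ([column, row] in pixels: a listed point, or the origin of a listed thing).
The state is a dict: "time_s": time; "joints": joint angles; "dq": joint speeds; "joint_efforts": joint torques, N m; "eef_pos": TCP position; "tool_rot": TCP orientation; "force": force on the tool from outside, world axes, zero at the start; "torque": the same for the moment, N m; "width": finger opening in mm.
Only numpy, scipy, OpenCV 4.12 (cv2) and the standard library are available. Lean on these libraries where they do the work, as an engineer would, in place of code of your own. Each camera call takes 0.05 s, during which the arm holds its last target.

## Working session

There is one attempt and no reset: what is moved stays moved. The work goes in short steps, Python scripts to look and compute and a shell command to move; the robot and the scene stay as the last step left them, time stands still between calls to the robot, and variables do not carry over. Pictures are saved under pics/ and viewed, and the job is handed in when it is done.

```bash
mkdir -p pics; cat > h.py <<'E'
import numpy as np, cv2
from rig import robot, optics, nets
def save(s,n): cv2.imwrite('pics/'+n+'.png', s['image'][:,:,::-1])
def pix2ray(s,u,v):
    K=s['K']; xd=(u-K[0][2])/K[0][0]; yd=(v-K[1][2])/K[1][1]
    rd=np.hypot(xd,yd); r=rd
    for _ in range(20): r=rd/(1+s['k1']*r*r)
    f=r/rd if rd>0 else 1
    return np.array([xd*f,-yd*f,-1.])
def world(s,u,v,d=None):
    if d is None: d=float(s['depth'][int(round(v)),int(round(u))])
    T=np.linalg.inv(np.array(s['camera_from_world']))
    return (T@np.append(pix2ray(s,u,v)*d,1))[:3]
def at_z(s,u,v,z):
    T=np.linalg.inv(np.array(s['camera_from_world']))
    r=T[:3,:3]@pix2ray(s,u,v); o=T[:3,3]
    return o+r*(z-o[2])/r[2]
E
python3 - <<'E'
from h import *
print(robot.observe())
for c in ['scene','top']:
    s=optics.snapshot(c); save(s,c+'0')
    for n in ['rod_knob_top','rod_foot','clamp_hub','clamp_pin_top','mould_low_top','mould_mid_top','mould_tall_top']:
        print(c,n,[(np.round(r['xy']),round(r['score'],2),np.round(world(s,*r['xy']))) for r in nets.place_of(s,n)[:3]])
E
```

```text
{'time_s': 0.0, 'joints': array([-9.40293259e-01,  4.08189390e-02,  8.38015084e-02, -4.45519506e-04,
       -1.61550291e+00, -3.33688429e-01]), 'dq': array([ 0.00035321,  0.00062502,  0.00063697,  0.00014576, -0.00036103,
       -0.00038656]), 'joint_efforts': array([-1.99706878e-04, -3.68205035e+01,  3.47419667e+01,  6.93276554e+00,
       -5.46475421e-03,  3.79893970e-05]), 'eef_pos': array([ 175.4636083 , -573.45193126,  244.27324785]), 'tool_rot': array([-1.86762930e+00, -2.52429451e+00, -1.47535325e-03]), 'force': array([ 0.54105554, -1.30058387,  0.4955167 ]), 'torque': array([ 0.01751212, -0.02515006,  0.04912772]), 'width': 85.33720957694563}
scene rod_knob_top [(array([280., 171.]), 0.77, array([ 600., -116.,  268.]))]
scene rod_foot [(array([283., 216.]), 0.81, array([ 625., -105.,  140.]))]
scene clamp_hub [(array([313., 202.]), 0.74, array([612., -35., 183.]))]
scene clamp_pin_top [(array([319., 165.]), 0.93, array([529., -28., 227.]))]
scene mould_low_top [(array([278., 230.]), 0.77, array([ 585., -121.,   29.]))]
scene mould_mid_top [(array([223., 208.]), 0.67, array([ 539., -274.,   44.]))]
scene mould_tall_top [(array([211., 302.]), 0.96, array([ 830., -252.,   60.])), (array([218., 245.]), 0.85, array([ 671., -263.,   61.])), (array([193., 169.]), 0.65, array([ 419., -377.,   62.]))]
top rod_knob_top [(array([286., 205.]), 0.53, array([ 597., -117.,  270.]))]
top rod_foot []
top clamp_hub [(array([248., 201.]), 0.75, array([611., -39., 183.]))]
top clamp_pin_top [(array([242., 239.]), 0.63, array([535., -30., 226.]))]
top mould_low_top [(array([282., 208.]), 0.71, array([ 592., -109.,  271.]))]
top mould_mid_top [(array([351., 229.]), 0.88, array([ 549., -273.,   49.]))]
top mould_tall_top [(array([233., 275.]), 0.87, array([450.,   7.,  63.])), (array([342., 112.]), 0.74, array([ 828., -261.,   62.])), (array([396., 281.]), 0.69, array([ 424., -373.,   63.]))]
```

View pics/scene0.png

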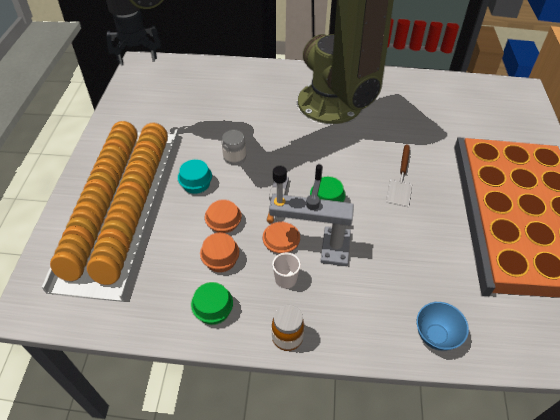

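View pics/top0.png

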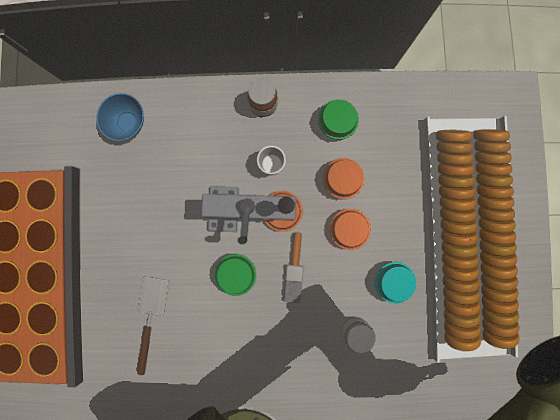

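The mould under the rod is orange/copper and its lid measures about 29 mm, so it is mould_low. It shows at about (281,236) in the scene view. The other two copper moulds are at (222,215) and (219,250). The knob top is at (280,172) and the lever pin at (319,167). I'll refine these positions from the depth images.

```bash
cat >> h.py <<'E'
def cloud(s,u0,v0,u1,v1):
    P=[]
    for v in range(v0,v1):
        for u in range(u0,u1):
            if s['depth'][v,u]>0: P.append(np.append(world(s,u,v),s['image'][v,u]))
    return np.array(P)
E
python3 - <<'E'
from h import *
for c,b in [('scene',(240,150,370,280)),('top',(190,170,320,260))]:
    s=optics.snapshot(c); P=cloud(s,*b)
    xyz=P[:,:3]
    def rep(n,m):
        Q=xyz[m]
        if len(Q): print(c,n,len(Q),'mean',Q.mean(0).round(1),'min',Q.min(0).round(1),'max',Q.max(0).round(1))
    near=np.hypot(xyz[:,0]-598,xyz[:,1]+116)<40
    rep('knobtop',near&(xyz[:,2]>258))
    if near.any():
        z=xyz[near,2]; print(np.histogram(z,bins=np.arange(0,300,10))[0])
    rep('pin',(xyz[:,2]>190)&(xyz[:,1]>-80))
    rep('pintop',(xyz[:,2]>221)&(xyz[:,1]>-80))
    rep('headtop',(abs(xyz[:,2]-160)<4))
    rep('bar',(abs(xyz[:,2]-183)<3)&(xyz[:,1]>-80))
    or_=(P[:,3]>150)&(P[:,5]<110)&(abs(xyz[:,2]-30)<4)&near*0+((P[:,3]>150)&(P[:,4]<130)&(abs(xyz[:,2]-30)<4))
    rep('lid',or_>0)
E
```

```text
scene knobtop 141 mean [ 601.2 -116.2  267.3] min [ 584.7 -131.4  258.4] max [ 614.  -101.4  272. ]
[  4   7 189 420   0   0   0   0   0   3  35   8   0  35  57 145 258  19
  14  18  17  15  20   4  29  44 107  25   0]
scene pin 92 mean [538.  -28.2 211.7] min [528.5 -35.9 190.3] max [543.5 -20.2 230. ]
scene pintop 32 mean [535.5 -28.4 225.1] min [528.5 -35.  221.3] max [542.4 -20.6 230. ]
scene headtop 1099 mean [606.2 -32.7 160.8] min [ 571.3 -139.4  156.1] max [633.9  61.3 164. ]
scene bar 174 mean [584.3 -34.4 183.7] min [533.3 -52.8 180.2] max [617.8 -20.  185.9]
scene lid 483 mean [ 599.4 -118.6   30.8] min [ 554.5 -153.7   26.1] max [639.8 -76.3  34. ]
top knobtop 224 mean [ 596.8 -115.9  269.5] min [ 581.9 -130.   258.8] max [ 611.9 -101.8  273.1]
[  0   6 106 134   0   0   0   0   0   0   0   0   0   1   4 154 278   0
   0   0   0   0   0   0   1   2 128  95   0]
top pin 61 mean [532.6 -28.2 223.7] min [525.3 -35.1 190.2] max [539.1 -20.  229.2]
top pintop 53 mean [532.6 -27.3 226.3] min [525.3 -34.  222.2] max [539.1 -20.  229.2]
top headtop 1688 mean [601.7 -29.1 160.7] min [ 573.1 -138.4  156. ] max [631.3  59.9 164. ]
top bar 311 mean [582.5 -33.8 183.6] min [530.  -50.8 180.2] max [616.5 -21.4 186. ]
top lid 194 mean [ 578.6 -119.    30.6] min [ 557.5 -150.3   26. ] max [637.5 -81.9  34. ]
```

```bash
cat >> h.py <<'E'
from scipy.spatial.transform import Rotation as R
def go(p,yawx=None):
    o=robot.observe(); M=R.from_rotvec(o['tool_rot']).as_matrix()
    print('tool shift m',(M.T@(np.array(p)-o['eef_pos'])/1000).round(4),'pos',o['eef_pos'].round(1),'F',o['force'].round(1),'t',o['time_s'],'w',round(o['width'],1)); print(M.round(3).tolist())
E
python3 -m handwheel '[{"tz":-0.05,"grip":1},{"tz":-0.075,"tx":0.02,"ty":0.035,"grip":1},{"tz":-0.075,"tx":0.045,"ty":0.077,"grip":1},{"tz":-0.075,"tx":0.07,"ty":0.12,"grip":1},{"tz":-0.075,"tx":0.095,"ty":0.163,"grip":1},{"tz":-0.075,"tx":0.12,"ty":0.206,"grip":1},{"tz":-0.075,"tx":0.145,"ty":0.249,"grip":1},{"tz":-0.075,"tx":0.17,"ty":0.29,"grip":1},{"tz":-0.075,"tx":0.195,"ty":0.333,"grip":1},{"tz":-0.075,"tx":0.22,"ty":0.376,"grip":1},{"tz":-0.075,"tx":0.22,"ty":0.376,"grip":1}]'
python3 -c "
from h import *
go([598.5,-116,310])"
```

```text
tool shift m [ 0.314   0.5384 -0.0647] pos [ 175.5 -573.7  245.3] F [-0.4 -0.5  0.9] t 0.9 w 85.6
[[-0.292, 0.956, -0.0], [0.956, 0.292, 0.0], [0.0, -0.0, -1.0]]schema error: expected keys grip, tx, ty, tz, rx, ry, rz
```

```bash

python3 -m handwheel '[{"tx":0,"ty":0,"tz":-0.05,"rx":0,"ry":0,"rz":0,"grip":1},{"tx":0.02,"ty":0.035,"tz":-0.075,"rx":0,"ry":0,"rz":0,"grip":1},{"tx":0.045,"ty":0.077,"tz":-0.075,"rx":0,"ry":0,"rz":0,"grip":1},{"tx":0.07,"ty":0.12,"tz":-0.075,"rx":0,"ry":0,"rz":0,"grip":1},{"tx":0.095,"ty":0.163,"tz":-0.075,"rx":0,"ry":0,"rz":0,"grip":1},{"tx":0.12,"ty":0.206,"tz":-0.075,"rx":0,"ry":0,"rz":0,"grip":1},{"tx":0.145,"ty":0.249,"tz":-0.075,"rx":0,"ry":0,"rz":0,"grip":1},{"tx":0.17,"ty":0.29,"tz":-0.075,"rx":0,"ry":0,"rz":0,"grip":1},{"tx":0.195,"ty":0.333,"tz":-0.075,"rx":0,"ry":0,"rz":0,"grip":1},{"tx":0.22,"ty":0.376,"tz":-0.075,"rx":0,"ry":0,"rz":0,"grip":1},{"tx":0.22,"ty":0.376,"tz":-0.075,"rx":0,"ry":0,"rz":0,"grip":1}]'
python3 -c "
from h import *
go([598.5,-116,310])"
```

```text
time_s: 2.0
eef_pos: [473.5, -249.4, 319.0]
tool_rot: [-1.86, -2.529, -0.001]
force: [0.4, -0.5, -0.1]
width: -0.1
tool shift m [0.0901 0.159  0.009 ] pos [ 473.5 -249.4  319. ] F [ 0.4 -0.5 -0.1] t 2.0 w -0.1
[[-0.298, 0.955, -0.001], [0.955, 0.298, 0.002], [0.002, -0.001, -1.0]]
```

```bash

python3 -m handwheel '[{"tx":0.022,"ty":0.04,"tz":0,"rx":0,"ry":0,"rz":0,"grip":1},{"tx":0.045,"ty":0.08,"tz":0,"rx":0,"ry":0,"rz":0,"grip":1},{"tx":0.068,"ty":0.12,"tz":0,"rx":0,"ry":0,"rz":0,"grip":1},{"tx":0.09,"ty":0.159,"tz":0.009,"rx":0,"ry":0,"rz":0,"grip":1},{"tx":0.09,"ty":0.159,"tz":0.009,"rx":0,"ry":0,"rz":0,"grip":1},{"tx":0.09,"ty":0.159,"tz":0.009,"rx":0,"ry":0,"rz":0,"grip":1}]'
python3 - <<'E'
from h import *
go([598.5,-116,310])
for c in ['scene','top','wrist']: save(optics.snapshot(c),c+'1')
go([598.5,-116,310])
E
```

```text
time_s: 2.6
eef_pos: [596.7, -120.4, 310.3]
tool_rot: [-1.866, -2.526, 0.002]
force: [0.2, 0.4, 1.5]
width: 0.0
tool shift m [0.0037 0.003  0.0003] pos [ 596.7 -120.4  310.3] F [0.2 0.4 1.5] t 2.6 w 0.0
[[-0.294, 0.956, -0.002], [0.956, 0.294, -0.0], [0.0, -0.002, -1.0]]
tool shift m [0.0049 0.0041 0.0023] pos [ 596.  -121.9  312.3] F [ 0.6 -0.2  0.7] t 2.75 w -0.0
[[-0.291, 0.957, 0.001], [0.957, 0.291, -0.0], [-0.001, 0.001, -1.0]]
```

```bash
python3 -c "
import cv2,numpy as np
a=cv2.imread('pics/scene1.png')[100:300,180:400];b=cv2.imread('pics/wrist1.png');
a=cv2.resize(a,None,fx=1.8,fy=1.8);b=cv2.resize(b,(400,300))
o=np.zeros((360,800,3),np.uint8);o[:,:396]=a;o[:300,400:]=b;cv2.imwrite('pics/c1.png',o)"
```

```text
(no output)
```

View pics/c1.png

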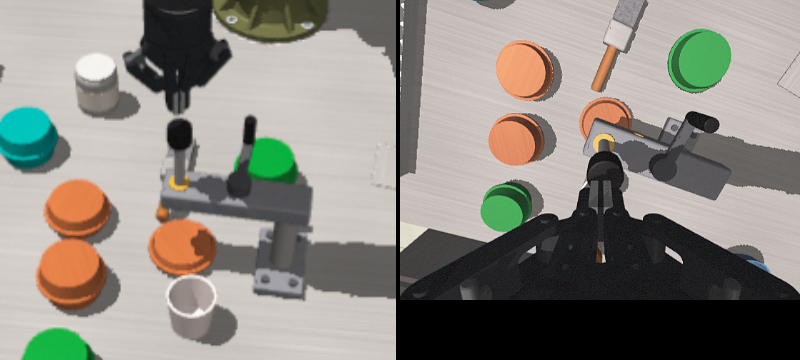

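The closed fingertips are centred over the knob, which shows at (180,130) in the left view. Next I'll descend.

```bash

python3 -m handwheel '[{"tx":0.004,"ty":0.003,"tz":0.012,"rx":0,"ry":0,"rz":0,"grip":1},{"tx":0.004,"ty":0.003,"tz":0.022,"rx":0,"ry":0,"rz":0,"grip":1},{"tx":0.004,"ty":0.003,"tz":0.026,"rx":0,"ry":0,"rz":0,"grip":1},{"tx":0.004,"ty":0.003,"tz":0.03,"rx":0,"ry":0,"rz":0,"grip":1},{"tx":0.004,"ty":0.003,"tz":0.034,"rx":0,"ry":0,"rz":0,"grip":1}]'
python3 -m handwheel '[{"tx":0,"ty":0,"tz":0.003,"rx":0,"ry":0,"rz":0,"grip":1},{"tx":0,"ty":0,"tz":0.006,"rx":0,"ry":0,"rz":0,"grip":1},{"tx":0,"ty":0,"tz":0.009,"rx":0,"ry":0,"rz":0,"grip":1}]'
```

```text
time_s: 3.25
eef_pos: [597.9, -116.4, 278.1]
tool_rot: [1.868, 2.525, 0.0]
force: [-2.7, 0.6, 5.1]
width: 0.3
time_s: 3.55
eef_pos: [598.1, -116.4, 268.5]
tool_rot: [1.869, 2.525, -0.0]
force: [-2.7, -0.7, 4.2]
width: -0.1
```

```bash

python3 -m handwheel '[{"tx":0,"ty":0,"tz":0.003,"rx":0,"ry":0,"rz":0,"grip":1},{"tx":0,"ty":0,"tz":0.006,"rx":0,"ry":0,"rz":0,"grip":1},{"tx":0,"ty":0,"tz":0.009,"rx":0,"ry":0,"rz":0,"grip":1},{"tx":0,"ty":0,"tz":0.012,"rx":0,"ry":0,"rz":0,"grip":1},{"tx":0,"ty":0,"tz":0.015,"rx":0,"ry":0,"rz":0,"grip":1},{"tx":0,"ty":0,"tz":0.018,"rx":0,"ry":0,"rz":0,"grip":1},{"tx":0,"ty":0,"tz":0.021,"rx":0,"ry":0,"rz":0,"grip":1},{"tx":0,"ty":0,"tz":0.024,"rx":0,"ry":0,"rz":0,"grip":1},{"tx":0,"ty":0,"tz":0.027,"rx":0,"ry":0,"rz":0,"grip":1},{"tx":0,"ty":0,"tz":0.030,"rx":0,"ry":0,"rz":0,"grip":1},{"tx":0,"ty":0,"tz":0.033,"rx":0,"ry":0,"rz":0,"grip":1},{"tx":0,"ty":0,"tz":0.036,"rx":0,"ry":0,"rz":0,"grip":1}]'
python3 - <<'E'
from h import *
s=optics.snapshot('scene'); save(s,'scene2')
s=optics.snapshot('top'); save(s,'top2')
go([598.5,-116,214])
E
python3 -c "
import cv2,numpy as np
a=cv2.imread('pics/scene2.png')[100:300,180:400];b=cv2.imread('pics/top2.png')[120:320,170:390]
o=np.hstack([cv2.resize(a,None,fx=1.8,fy=1.8),cv2.resize(b,None,fx=1.8,fy=1.8)]);cv2.imwrite('pics/c2.png',o)"
```

```text
time_s: 4.75
eef_pos: [598.2, -116.2, 232.1]
tool_rot: [1.869, 2.525, 0.0]
force: [-1.3, -2.8, 3.7]
width: 0.2
tool shift m [-0.0003  0.0002  0.0175] pos [ 598.2 -115.8  231.5] F [ 0.7 -1.3  1.2] t 4.85 w -0.1
[[-0.293, 0.956, -0.0], [0.956, 0.293, 0.001], [0.001, -0.0, -1.0]]
```

View pics/c2.png

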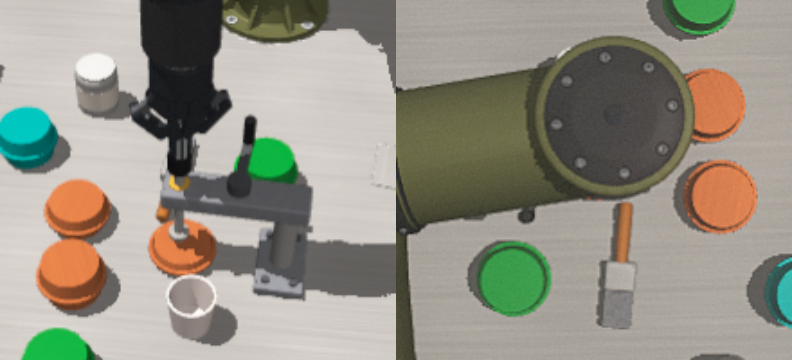

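The foot disc now shows just above the copper lid, at (178,234) in the left view. I'll go on slowly.

```bash

python3 -m handwheel '[{"tx":0,"ty":0,"tz":0.002,"rx":0,"ry":0,"rz":0,"grip":1},{"tx":0,"ty":0,"tz":0.004,"rx":0,"ry":0,"rz":0,"grip":1},{"tx":0,"ty":0,"tz":0.006,"rx":0,"ry":0,"rz":0,"grip":1},{"tx":0,"ty":0,"tz":0.008,"rx":0,"ry":0,"rz":0,"grip":1},{"tx":0,"ty":0,"tz":0.01,"rx":0,"ry":0,"rz":0,"grip":1},{"tx":0,"ty":0,"tz":0.012,"rx":0,"ry":0,"rz":0,"grip":1}]'
python3 -m handwheel '[{"tx":0,"ty":0,"tz":0.001,"rx":0,"ry":0,"rz":0,"grip":1},{"tx":0,"ty":0,"tz":0.002,"rx":0,"ry":0,"rz":0,"grip":1}]'
```

```text
time_s: 5.45
eef_pos: [598.2, -115.8, 220.1]
tool_rot: [-1.868, -2.526, -0.001]
force: [-1.5, 1.1, 2.3]
width: -0.0
time_s: 5.65
eef_pos: [598.2, -115.8, 218.1]
tool_rot: [-1.868, -2.526, -0.001]
force: [-0.7, 2.1, 4.3]
width: -0.3
```

```bash

for i in 1; do
python3 -m handwheel '[{"tx":0,"ty":0,"tz":0.001,"rx":0,"ry":0,"rz":0,"grip":1},{"tx":0,"ty":0,"tz":0.002,"rx":0,"ry":0,"rz":0,"grip":1}]' | egrep 'pos|force'; done
python3 -m handwheel '[{"tx":0,"ty":0,"tz":0.001,"rx":0,"ry":0,"rz":0,"grip":1}]'| egrep 'pos|force'
python3 -m handwheel '[{"tx":0,"ty":0,"tz":0.0005,"rx":0,"ry":0,"rz":0,"grip":1}]'| egrep 'pos|force'
```

```text
eef_pos: [598.2, -115.9, 216.2]
force: [0.6, 2.3, 4.1]
eef_pos: [598.3, -115.9, 215.2]
force: [-1.0, 2.3, 4.3]
eef_pos: [598.2, -115.9, 214.6]
force: [0.1, 3.0, 4.1]
```

```bash

python3 -m handwheel '[{"tx":0,"ty":0,"tz":0.0005,"rx":0,"ry":0,"rz":0,"grip":1}]'| egrep 'pos|force'
python3 -m handwheel '[{"tx":0,"ty":0,"tz":0.0005,"rx":0,"ry":0,"rz":0,"grip":1}]'| egrep 'pos|force'
```

```text
eef_pos: [598.2, -116.0, 214.3]
force: [0.9, 2.2, 3.2]
eef_pos: [598.2, -116.0, 214.2]
force: [-0.7, 3.0, 6.6]
```

```bash

python3 -m handwheel '[{"tx":0,"ty":0,"tz":0.0005,"rx":0,"ry":0,"rz":0,"grip":1}]'| egrep 'pos|force'
python3 -c "
from h import *
s=optics.snapshot('scene');save(s,'scene3')
for i in range(2):
  o=robot.observe(); print(o['eef_pos'],o['force']); optics.snapshot('scene')"
```

```text
eef_pos: [598.2, -116.1, 214.2]
force: [-1.8, 4.0, 7.9]
[ 598.21174518 -116.04660606  214.16480473] [-1.38745119  2.98256315  7.12865245]
[ 598.21069478 -116.05785338  214.19347755] [-0.62124617  4.33750451  7.65913885]
```

```bash

python3 -m handwheel '[{"tx":0,"ty":0,"tz":0.001,"rx":0,"ry":0,"rz":0,"grip":1},{"tx":0,"ty":0,"tz":0.001,"rx":0,"ry":0,"rz":0,"grip":1},{"tx":0,"ty":0,"tz":0.001,"rx":0,"ry":0,"rz":0,"grip":1}]'| egrep 'pos|force'
python3 -c "
import cv2
a=cv2.imread('pics/scene3.png')[140:290,200:380];cv2.imwrite('pics/c3.png',cv2.resize(a,None,fx=4,fy=4))"
```

```text
eef_pos: [598.2, -116.1, 214.2]
force: [-3.5, 4.2, 9.8]
```

View pics/c3.png

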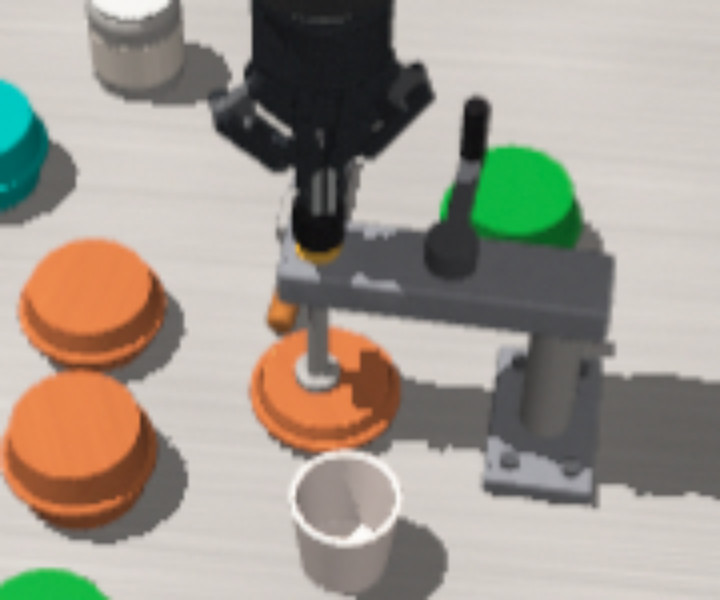

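The foot now rests on the lid. The rod stopped with the knob top at about 200 mm, which is what mould_low requires, and the force rose there. Next I'll lift off, then cage the pin.

```bash

python3 -m handwheel '[{"tx":0,"ty":0,"tz":-0.005,"rx":0,"ry":0,"rz":0,"grip":1},{"tx":0,"ty":0,"tz":-0.03,"rx":0,"ry":0,"rz":0,"grip":1},{"tx":0,"ty":0,"tz":-0.075,"rx":0,"ry":0,"rz":0,"grip":0.7},{"tx":0,"ty":0,"tz":-0.075,"rx":0,"ry":0,"rz":0,"grip":0.7},{"tx":0,"ty":0,"tz":-0.075,"rx":0,"ry":0,"rz":0,"grip":0.7}]'
python3 - <<'E'
from h import *
print(robot.observe()['joints'].round(2))
go([535,-28.5,280])
s=optics.snapshot('scene');save(s,'scene4')
P=cloud(s,240,150,370,280)[:,:3]
for n,m in [('pin',(P[:,2]>190)&(P[:,2]<232)&(P[:,1]>-60)&(P[:,0]<560)),('knob',(abs(P[:,2]-199)<5)&(np.hypot(P[:,0]-598,P[:,1]+116)<25))]:
    Q=P[m]; print(n,len(Q),Q.mean(0).round(1),Q.min(0).round(1),Q.max(0).round(1))
E
```

```text
time_s: 7.3
eef_pos: [598.3, -116.5, 287.9]
tool_rot: [1.869, 2.524, 0.001]
force: [0.1, 0.4, -1.0]
width: 25.7
[ 0.14  0.07  0.2   0.   -1.69 -1.41]
tool shift m [ 0.1026 -0.0349  0.0079] pos [ 598.3 -116.5  287.9] F [ 0.1  0.4 -1. ] t 7.3 w 25.7
[[-0.292, 0.956, 0.001], [0.956, 0.292, 0.0], [-0.0, 0.001, -1.0]]
pin 93 [537.8 -28.1 212.1] [523.9 -35.9 190. ] [545.6 -20.1 228.3]
knob 117 [ 599.4 -116.6  200.2] [ 582.7 -131.7  194.2] [ 614.1 -101.2  203.9]
```

The last joint would run out of range on the swing from here, so I'll turn the tool nearly half round the other way first. That gives the same grasp.

```bash

python3 -m handwheel '[{"tx":0.02,"ty":-0.007,"tz":0,"rx":0,"ry":0,"rz":-0.14,"grip":0.7},{"tx":0.04,"ty":-0.014,"tz":0,"rx":0,"ry":0,"rz":-0.28,"grip":0.7},{"tx":0.06,"ty":-0.021,"tz":0,"rx":0,"ry":0,"rz":-0.42,"grip":0.7},{"tx":0.08,"ty":-0.028,"tz":0,"rx":0,"ry":0,"rz":-0.56,"grip":0.7},{"tx":0.1025,"ty":-0.035,"tz":0,"rx":0,"ry":0,"rz":-0.7,"grip":0.7},{"tx":0.1025,"ty":-0.035,"tz":0,"rx":0,"ry":0,"rz":-0.84,"grip":0.7},{"tx":0.1025,"ty":-0.035,"tz":0,"rx":0,"ry":0,"rz":-0.98,"grip":0.7},{"tx":0.1025,"ty":-0.035,"tz":0,"rx":0,"ry":0,"rz":-1.12,"grip":0.7},{"tx":0.1025,"ty":-0.035,"tz":0,"rx":0,"ry":0,"rz":-1.26,"grip":0.7},{"tx":0.1025,"ty":-0.035,"tz":0,"rx":0,"ry":0,"rz":-1.4,"grip":0.7}]'
python3 -m handwheel '[{"tx":0,"ty":0,"tz":0,"rx":0,"ry":0,"rz":-0.14,"grip":0.7},{"tx":0,"ty":0,"tz":0,"rx":0,"ry":0,"rz":-0.28,"grip":0.7},{"tx":0,"ty":0,"tz":0,"rx":0,"ry":0,"rz":-0.42,"grip":0.7},{"tx":0,"ty":0,"tz":0,"rx":0,"ry":0,"rz":-0.56,"grip":0.7},{"tx":0,"ty":0,"tz":0,"rx":0,"ry":0,"rz":-0.7,"grip":0.7},{"tx":0,"ty":0,"tz":0,"rx":0,"ry":0,"rz":-0.84,"grip":0.7},{"tx":0,"ty":0,"tz":0,"rx":0,"ry":0,"rz":-0.98,"grip":0.7},{"tx":0,"ty":0,"tz":0,"rx":0,"ry":0,"rz":-1.12,"grip":0.7},{"tx":0,"ty":0,"tz":0,"rx":0,"ry":0,"rz":-1.26,"grip":0.7},{"tx":0,"ty":0,"tz":0,"rx":0,"ry":0,"rz":-1.36,"grip":0.7},{"tx":0,"ty":0,"tz":0,"rx":0,"ry":0,"rz":-1.36,"grip":0.7}]'
python3 - <<'E'
from h import *
print(robot.observe()['joints'].round(2))
go([535,-28.5,208])
s=optics.snapshot('wrist');save(s,'wrist5')
print([(r['xy'],r['score'],at_z(s,*r['xy'],226)) for r in nets.place_of(s,'clamp_pin_top')])
print([(r['xy'],r['score'],at_z(s,*r['xy'],161)) for r in nets.place_of(s,'clamp_hub')])
E
```

```text
time_s: 8.35
eef_pos: [534.2, -28.5, 285.3]
tool_rot: [0.207, -3.132, 0.001]
force: [0.2, -0.4, -0.2]
width: 25.5
time_s: 9.45
eef_pos: [534.2, -28.5, 285.5]
tool_rot: [2.124, -2.311, -0.003]
force: [-0.6, -1.3, 0.5]
width: 25.8
[ 0.32 -0.12  0.   -0.   -1.7   1.16]
tool shift m [-0.0001 -0.001   0.0775] pos [534.2 -28.5 285.5] F [-0.6 -1.3  0.5] t 9.45 w 25.8
[[-0.084, -0.996, -0.003], [-0.996, 0.084, -0.001], [0.001, 0.003, -1.0]]
[([279.1, 236.7], 0.68, array([533.54985279, -27.4970242 , 226.        ]))]
[([284.3, 125.2], 0.68, array([599.20428077, -37.00936335, 161.        ]))]
```

View pics/wrist5.png

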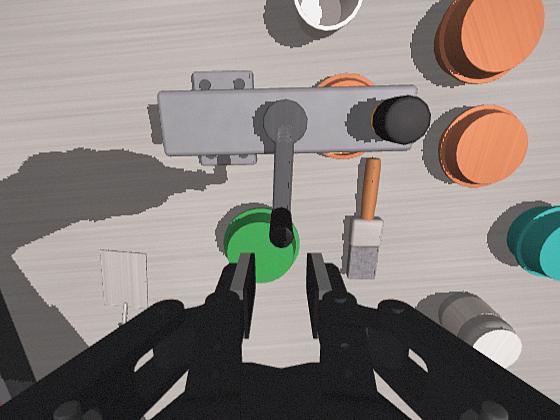

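The pin at (281,237) lies centred between the jaws, and the bar points straight away from the tool. I'll go down over the pin and swing the first part.

```bash

python3 -m handwheel '[{"tx":0,"ty":-0.001,"tz":0.025,"rx":0,"ry":0,"rz":0,"grip":0.7},{"tx":0,"ty":-0.001,"tz":0.05,"rx":0,"ry":0,"rz":0,"grip":0.7},{"tx":0,"ty":-0.001,"tz":0.065,"rx":0,"ry":0,"rz":0,"grip":0.7},{"tx":0,"ty":-0.001,"tz":0.077,"rx":0,"ry":0,"rz":0,"grip":0.7},{"tx":0,"ty":-0.001,"tz":0.077,"rx":0,"ry":0,"rz":0,"grip":0.7},{"tx":0,"ty":-0.001,"tz":0.077,"rx":0,"ry":0,"rz":0,"grip":0.7}]'
python3 -c "
from h import *
s=optics.snapshot('scene');cv2.imwrite('pics/s6.png',cv2.resize(s['image'][120:270,220:400,::-1],None,fx=4,fy=4))"
```

```text
time_s: 10.2
eef_pos: [536.0, -28.6, 211.2]
tool_rot: [-2.125, 2.314, -0.001]
force: [-0.1, -0.6, 0.9]
width: 25.5
```

View pics/s6.png

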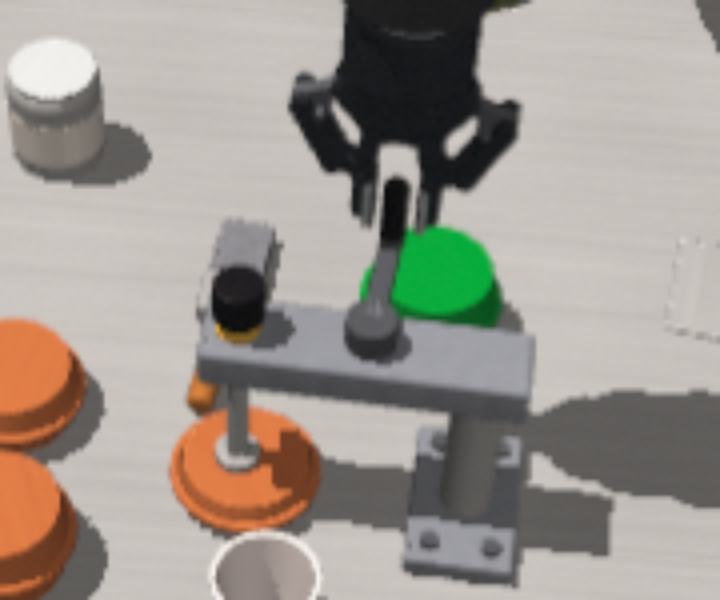

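The fingers straddle the pin at (395,210) and no force shows. The foot is still on the lid at (238,452). Now I'll swing.

```bash

python3 -m handwheel '[{"tx":-0.007,"ty":-0.0003,"tz":0,"rx":0,"ry":0,"rz":0.1,"grip":0.7},{"tx":-0.0139,"ty":-0.0014,"tz":0,"rx":0,"ry":0,"rz":0.2,"grip":0.7},{"tx":-0.0207,"ty":-0.0031,"tz":0,"rx":0,"ry":0,"rz":0.3,"grip":0.7},{"tx":-0.0273,"ty":-0.0055,"tz":0,"rx":0,"ry":0,"rz":0.4,"grip":0.7},{"tx":-0.0336,"ty":-0.0086,"tz":0,"rx":0,"ry":0,"rz":0.5,"grip":0.7},{"tx":-0.0395,"ty":-0.0122,"tz":0,"rx":0,"ry":0,"rz":0.6,"grip":0.7},{"tx":-0.0395,"ty":-0.0122,"tz":0,"rx":0,"ry":0,"rz":0.6,"grip":0.7}]'
python3 -c "
from h import *
s=optics.snapshot('scene');cv2.imwrite('pics/s7.png',cv2.resize(s['image'][120:270,220:400,::-1],None,fx=4,fy=4))
s=optics.snapshot('wrist');save(s,'wrist7')"
```

```text
time_s: 10.95
eef_pos: [551.8, 10.1, 211.4]
tool_rot: [-1.345, 2.838, -0.001]
force: [-0.1, 0.4, -1.0]
width: 25.7
```

View pics/s7.png

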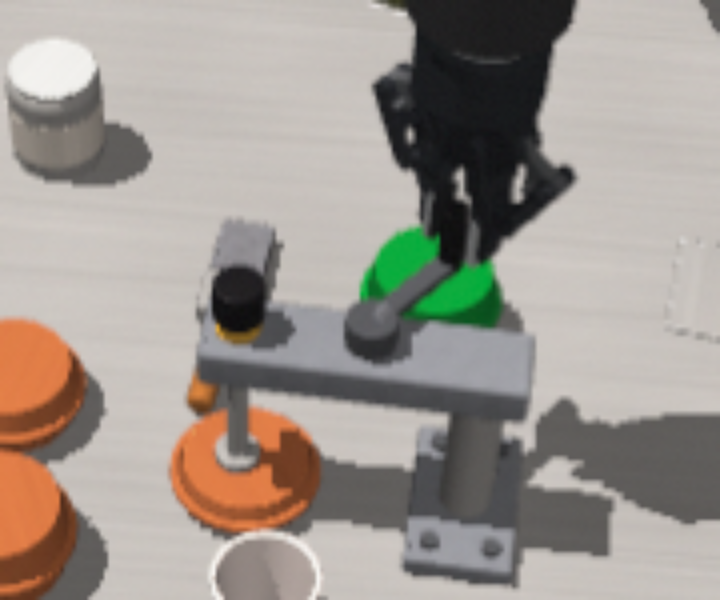

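View pics/wrist7.png

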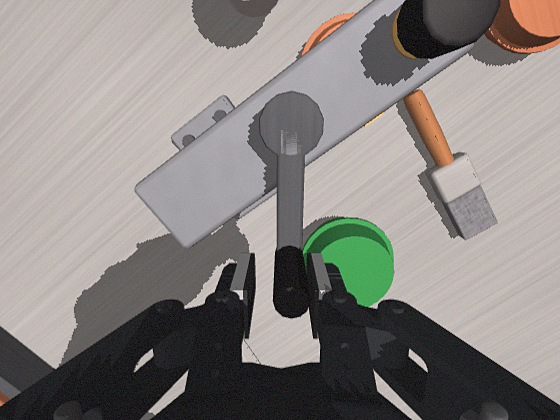

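The lever follows and the pin sits on the trailing pad; it has reached roughly 0.55 rad. I'll swing on towards the stop.

```bash

python3 -m handwheel '[{"tx":-0.007,"ty":-0.0003,"tz":0,"rx":0,"ry":0,"rz":0.1,"grip":0.7},{"tx":-0.0139,"ty":-0.0014,"tz":0,"rx":0,"ry":0,"rz":0.2,"grip":0.7},{"tx":-0.0207,"ty":-0.0031,"tz":0,"rx":0,"ry":0,"rz":0.3,"grip":0.7},{"tx":-0.0273,"ty":-0.0055,"tz":0,"rx":0,"ry":0,"rz":0.4,"grip":0.7},{"tx":-0.0336,"ty":-0.0086,"tz":0,"rx":0,"ry":0,"rz":0.5,"grip":0.7},{"tx":-0.0395,"ty":-0.0122,"tz":0,"rx":0,"ry":0,"rz":0.6,"grip":0.7},{"tx":-0.0451,"ty":-0.0165,"tz":0,"rx":0,"ry":0,"rz":0.7,"grip":0.7},{"tx":-0.0502,"ty":-0.0212,"tz":0,"rx":0,"ry":0,"rz":0.8,"grip":0.7},{"tx":-0.0526,"ty":-0.0238,"tz":0,"rx":0,"ry":0,"rz":0.85,"grip":0.7},{"tx":-0.0548,"ty":-0.0265,"tz":0,"rx":0,"ry":0,"rz":0.9,"grip":0.7},{"tx":-0.0548,"ty":-0.0265,"tz":0,"rx":0,"ry":0,"rz":0.9,"grip":0.7}]'
python3 -c "
from h import *
s=optics.snapshot('scene');cv2.imwrite('pics/s8.png',cv2.resize(s['image'][120:270,220:400,::-1],None,fx=4,fy=4))
s=optics.snapshot('wrist');save(s,'wrist8')"
```

```text
time_s: 12.15
eef_pos: [606.3, 35.2, 210.5]
tool_rot: [-0.02, -3.141, 0.0]
force: [-1.2, -0.3, 0.4]
width: 25.7
```

View pics/wrist8.png

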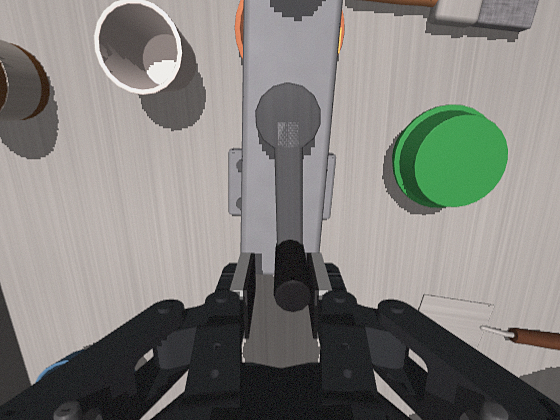

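The lever is almost along the head, at about 1.43 rad. I'll press it gently on to the stop.

```bash

python3 -m handwheel '[{"tx":-0.0035,"ty":0,"tz":0,"rx":0,"ry":0,"rz":0.05,"grip":0.7},{"tx":-0.006,"ty":-0.0003,"tz":0,"rx":0,"ry":0,"rz":0.08,"grip":0.7},{"tx":-0.006,"ty":-0.0003,"tz":0,"rx":0,"ry":0,"rz":0.08,"grip":0.7}]'
python3 -m handwheel '[{"tx":-0.0015,"ty":0,"tz":0,"rx":0,"ry":0,"rz":0.02,"grip":0.7},{"tx":-0.003,"ty":0,"tz":0,"rx":0,"ry":0,"rz":0.04,"grip":0.7}]'
```

```text
time_s: 12.55
eef_pos: [607.2, 34.5, 210.2]
tool_rot: [-0.144, -3.126, 0.004]
force: [-26.2, 0.9, 8.2]
width: 25.2
time_s: 12.75
eef_pos: [607.6, 34.0, 210.1]
tool_rot: [-0.205, -3.116, 0.006]
force: [-42.5, 1.9, 13.7]
width: 25.9
```

Stop reached, the force rises steeply. I'll back off and lift clear.

```bash

python3 -m handwheel '[{"tx":0.006,"ty":0,"tz":0,"rx":0,"ry":0,"rz":0,"grip":0.7},{"tx":0.0105,"ty":0,"tz":0,"rx":0,"ry":0,"rz":-0.04,"grip":0.7},{"tx":0.0105,"ty":0,"tz":0,"rx":0,"ry":0,"rz":-0.04,"grip":0.7}]'
python3 -c "
from h import *
s=optics.snapshot('wrist');save(s,'wrist9')"
```

```text
time_s: 13.05
eef_pos: [604.8, 36.6, 211.0]
tool_rot: [0.144, 3.137, 0.001]
force: [0.1, 0.6, 0.3]
width: 25.1
```

View pics/wrist9.png

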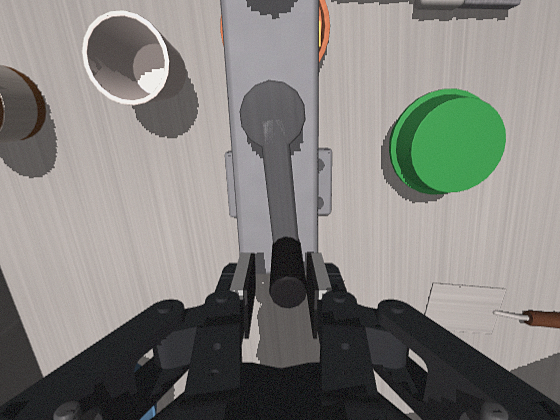

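```bash

python3 -m handwheel '[{"tx":0,"ty":0,"tz":-0.02,"rx":0,"ry":0,"rz":0,"grip":0.7},{"tx":0,"ty":0,"tz":-0.05,"rx":0,"ry":0,"rz":0,"grip":0.7},{"tx":0,"ty":0,"tz":-0.09,"rx":0,"ry":0,"rz":0,"grip":0.7},{"tx":0.04,"ty":0,"tz":-0.1,"rx":0,"ry":0,"rz":0,"grip":0.7},{"tx":0.08,"ty":0.02,"tz":-0.1,"rx":0,"ry":0,"rz":0,"grip":0.7},{"tx":0.12,"ty":0.04,"tz":-0.1,"rx":0,"ry":0,"rz":0,"grip":0.7},{"tx":0.16,"ty":0.06,"tz":-0.1,"rx":0,"ry":0,"rz":0,"grip":0.7},{"tx":0.16,"ty":0.1,"tz":-0.1,"rx":0,"ry":0,"rz":0,"grip":0.7},{"tx":0.16,"ty":0.14,"tz":-0.1,"rx":0,"ry":0,"rz":0,"grip":0.7},{"tx":0.16,"ty":0.18,"tz":-0.1,"rx":0,"ry":0,"rz":0,"grip":0.7},{"tx":0.16,"ty":0.18,"tz":-0.1,"rx":0,"ry":0,"rz":0,"grip":0.7}]'
python3 - <<'E'
from h import *
for c,b in [('scene',(200,140,400,290)),('top',(180,160,330,270))]:
    s=optics.snapshot(c); save(s,c+'10'); P=cloud(s,*b)
    x=P[:,:3]
    for n,m in [('pintop',(x[:,2]>215)&(x[:,2]<234)),('knob',(abs(x[:,2]-199)<5)&(np.hypot(x[:,0]-598,x[:,1]+116)<25))]:
        Q=x[m]
        if len(Q): print(c,n,len(Q),Q.mean(0).round(1),np.median(Q[:,2]).round(1))
    for n in ['mould_low_top','mould_mid_top','mould_tall_top','rod_foot','clamp_pin_top','clamp_hub']:
        print(c,n,[(np.round(r['xy']),round(r['score'],2),np.round(world(s,*r['xy']))) for r in nets.place_of(s,n)[:3]])
cv2.imwrite('pics/s10.png',cv2.resize(cv2.imread('pics/scene10.png')[140:290,200:380],None,fx=4,fy=4))
cv2.imwrite('pics/t10.png',cv2.resize(cv2.imread('pics/top10.png')[150:270,180:370],None,fx=4,fy=4))
E
```

```text
time_s: 14.2
eef_pos: [462.2, 234.2, 308.7]
tool_rot: [-0.142, -3.136, 0.001]
force: [0.3, 0.1, -0.7]
width: 25.8
scene pintop 46 [605.1  32.9 222.9] 223.6
scene knob 117 [ 599.4 -116.4  200.4] 200.9
scene mould_low_top [(array([279., 232.]), 0.87, array([ 602., -115.,   44.]))]
scene mould_mid_top [(array([224., 212.]), 0.96, array([ 554., -269.,   50.]))]
scene mould_tall_top [(array([210., 298.]), 0.96, array([ 819., -256.,   59.])), (array([217., 246.]), 0.87, array([ 672., -264.,   61.])), (array([195., 168.]), 0.81, array([ 415., -374.,   61.]))]
scene rod_foot [(array([281., 233.]), 0.91, array([ 603., -110.,   43.]))]
scene clamp_pin_top [(array([342., 188.]), 0.79, array([596.,  28., 223.]))]
scene clamp_hub [(array([315., 206.]), 0.64, array([614., -31., 175.]))]
top pintop 52 [600.6  31.8 226.1] 226.5
top knob 185 [ 597.1 -116.   200.5] 200.7
top mould_low_top [(array([285., 209.]), 0.93, array([ 593., -116.,  200.]))]
top mould_mid_top [(array([350., 230.]), 0.8, array([ 545., -272.,   47.]))]
top mould_tall_top [(array([349., 177.]), 0.84, array([ 670., -271.,   58.])), (array([341., 115.]), 0.67, array([ 821., -259.,   59.])), (array([399., 286.]), 0.63, array([ 412., -381.,   58.]))]
top rod_foot []
top clamp_pin_top [(array([206., 206.]), 0.79, array([601.,  39., 226.]))]
top clamp_hub [(array([245., 207.]), 0.59, array([599., -34., 182.])), (array([347., 229.]), 0.29, array([ 549., -265.,   47.]))]
```

View pics/s10.png

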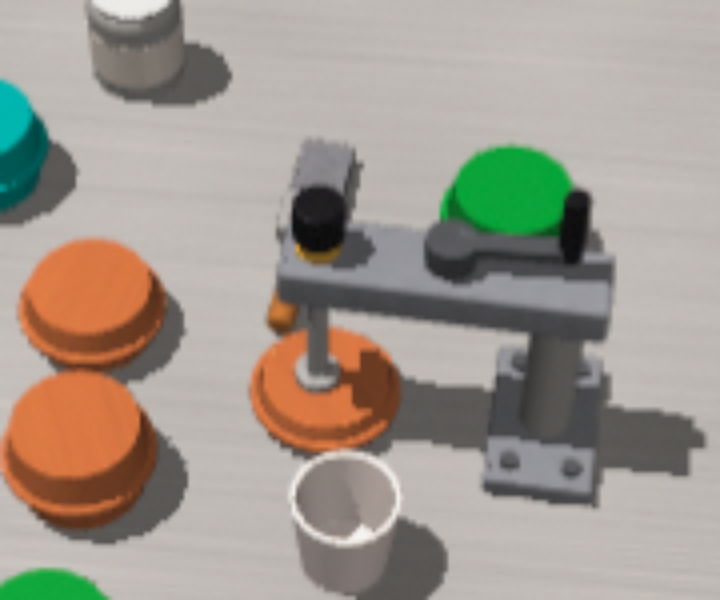

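View pics/t10.png

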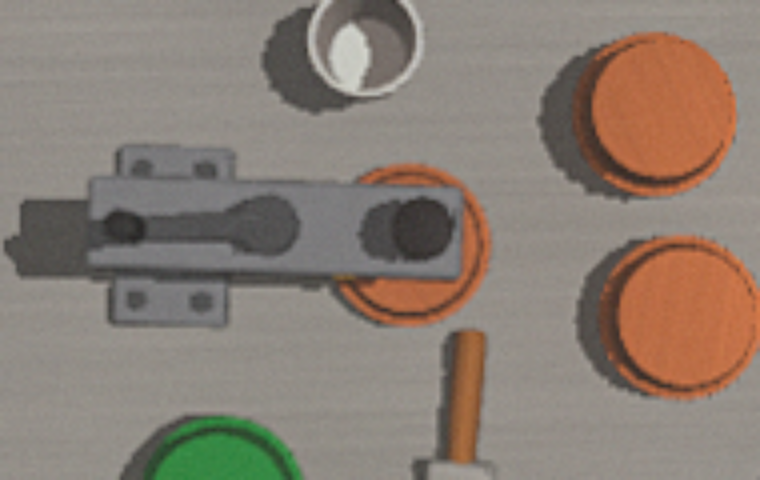

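```bash
python3 - <<'E'
from h import *
for c,b in [('scene',(200,140,400,290)),('top',(180,160,330,270))]:
    s=optics.snapshot(c); P=cloud(s,*b)[:,:3]
    m=(abs(P[:,2]-160)<4)&(np.hypot(P[:,0]-604,P[:,1]+37)>0)
    r=cv2.minAreaRect(P[m][:,:2].astype(np.float32)); print(c,'head',r)
    m=(abs(P[:,2]-183)<3)&(P[:,1]>-62)&(P[:,1]<45)
    B=P[m]; 
    hub=B[B[:,1]<-20]; print('hubdisc', hub[:,:2].mean(0), hub[:,:2].min(0),hub[:,:2].max(0))
    bar=B[(B[:,1]>-8)&(B[:,1]<22)]; k=cv2.fitLine(bar[:,:2].astype(np.float32),cv2.DIST_HUBER,0,.01,.01).ravel(); print('bar',k,np.degrees(np.arctan2(k[1],k[0])))
E
```

```text
scene head ((603.2865600585938, -38.917869567871094), (199.13475036621094, 53.6776123046875), 86.19921875)
hubdisc [603.33643415 -36.23624317] [584.58183276 -52.56242515] [619.6895657  -21.71444331]
bar [ 1.7699575e-01 -9.8421162e-01  6.0263257e+02  6.3783064e+00] -79.805176
top head ((601.7877197265625, -38.927528381347656), (197.82318115234375, 50.061798095703125), 86.55282592773438)
hubdisc [602.07367676 -35.89257027] [587.28775457 -50.8018646 ] [616.50903263 -21.71008806]
bar [ 7.5896002e-02 -9.9711573e-01  6.0148578e+02  7.5702462e+00] -85.647285
```

The lever's heading is about 90°. The head axis is at 86.4°, so a locked lever should read 90.5°, which puts this one at about 1.5 rad. The knob top is still at 200 mm and the gripper is clear, so I'll hand in.

```bash
python3 -c "
from h import *
print(robot.finish_job()); o=robot.observe(); print(o['time_s'],o['force'])"
```

```text
the job is handed in; nothing more can be done
None
the job is handed in; nothing more can be done
```

The stand is set for mould_low, the 30 mm copper mould under the rod, and handed in at about 14.5 s. No verdict came back. I pushed the rod down with closed fingertips until the foot met the lid, then lifted off. With the open jaws around the lever pin I swung it clockwise to its stop, then backed off and drew the arm clear.

- **Rod:** it stopped with the knob top at about 200 mm, which matches 170 mm plus the 30 mm lid. The force rose from about 4 N to 10 N there. The knob top still measured 200–201 mm after the clamp was locked.
- **Lever:** it stands at a heading of about 90°, against 90.5° expected at the stop, so about 1.5 rad. A short line fit to the bar disagreed, giving 94–100°, but few points went into it and I judged it unreliable. Pressing against the stop briefly took the wrist force to about 42–45 N.
- **Moulds:** all three look unmoved in the pictures. The network positions for the two waiting moulds vary by up to about 15 mm between shots, so they neither confirm nor rule out a small shift. Nothing came near those two, and the one under the rod was only touched by the foot.
- **Robot:** no force on the gripper at the last reading, with the arm well away from the stand.

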